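Pin the lid spring of a polishing dust box and prove the lid's balance

ROBOT

A 6-joint arm with a two-finger parallel gripper is mounted at the origin on the work surface. World frame = base frame: x ahead of the robot, y to its left, z up, the work surface at z = 0. Lengths are in m, angles in rad, forces in N, time in s.
With the tool pointing down it reaches from about 0.375 to 0.9 m from the base axis. Payload 3.1 kg.
Tool frame: the origin (TCP) lies at the very end of the fingers, on their centre line; the grasp point (between the pads) lies 19 mm behind it; z points along the fingers, y is the line along which they close (so a half turn about z gives the same grasp; the last joint's range is limited). The gripper opens to 87 mm and grips with 3 to 60 N. Pads are 19 mm wide; open, the fingers measure 117 mm over their backs; the gripper's body (75 mm by 190 mm) begins 51 mm behind the grasp point.
Start: joints at [1.151, 0.527, 1.433, -0, 1.181, -0.178], TCP at [0.149, 0.607, 0.223] pointing down, gripper open.
Joint ranges: [-3.08, 3.08], [-0.75, 2.2], [0.22, 2.44], [-1.43, 4.57], [0, 2.65], [-2.85, 2.85]. Speed limits (rad/s): [2.79, 2.79, 3.14, 3.14, 3.14, 3.14].

INTERFACE

Orientations are given as a unit quaternion [x, y, z, w].
In Python, from rig import robot gives the robot as it stands. The module is installed in compiled form; this text tells all that it offers.
- The arm moves only by the tool play_rows, never from a script. Its argument "steps" is one flat list of numbers, 5 for each row, row after row: the opening, from -1 (shut) to 1 (fully open), then the shift along the tool's x, y, z as a fraction of full scale, then the turn about the tool's z as a fraction of full scale. In form: [claw, tx, ty, tz, twist, claw, tx, ty, tz, twist, ...]. A call has exactly 10 rows; each row shifts and turns the commanded pose from where the row before left it, along the tool's axes as they then stand; what a row does not reach is not made up. Full scale, the value 1, is 0.03 m for a shift and 0.1 rad for a turn. A row lasts 1/10 s, in which the tool goes at most 50 mm and 8.59 degrees, less where a joint would pass 70% of its speed; a pose out of reach is approached as far as the arm can. A call with a number of a shift or a turn outside -1 to 1 is refused whole. A call with a gripper value outside its range is refused whole. The fingers move at their own pace and stop on an object; "grip_force" is the grip in N (left out, the last holds). Time passes only in rows, so rows that do not move let the fingers close, or fill a call up. It gives the time, the measured TCP pose, the force, the opening and the grip force at its end, in the units of the state.
- robot.get_obs(): the state, without advancing time (a new reading comes with each control period).
- robot.camera(name): name is "side" or "top" or "wrist"; returns a dict with "image" (384x512x3 uint8, red, green, blue), "mtx" (3x3 intrinsics, pixels), "rvec" (rotation vector, rad) and "tvec" (3), from world to camera coordinates, as OpenCV has them. Camera axes: x right, y down, z forward; pixel columns grow to the right and rows downward; lengths in m; the calibration is good to about 2 mm. A picture is of the moment at which its call begins. There is no depth.
- robot.hand_in(): hands the job in; it is judged then, once.
The state is a dict: "time": time; "q": joint angles; "joint_velocities": joint speeds; "joint_torque": joint torques, N m; "position": TCP position; "tool_rot": TCP orientation; "ft_force": force on the tool from outside, world axes, zero at the start; "moment": the same for the moment, N m; "grip_width": finger opening in m; "grip_force": force on a finger pad.
Only numpy, scipy, OpenCV 4.12 (cv2) and the standard library are available. Lean on these libraries where they do the work, as an engineer would, in place of code of your own. Each camera call takes 0.05 s, during which the arm holds its last target. There are 200 camera calls.

TASK

Take the headed pin from the rack and push it down through the aligned holes of the fork and lug on the side of the dust box until its head is fully home. Then lift the lid by its bar just past its balance point (about 50 degrees open) without letting it swing wide open, ease it back and finish while still holding the bar, with the lid still at about 40 degrees open, ten degrees below the balance point, leaving the pin home and the other things on the bench and in the rack where they are.

Things in the scene. Friction and masses are not known exactly. Their poses are not given: they have to be found in the camera images.
- pin: the headed steel pin: shank 9 mm dia, 42 mm long with tapered foot, and on it a cylindrical head 18 mm dia, 22 mm high. Origin at the centre of the foot, z along the pin to the head. Starts upright in any of the rack's three holes, foot 8 mm and head 50 to 72 mm above the bench. The only thing in the rack with a thick head
- pin_shoulder (a point): centre of the underside of the pin's head, 42 mm above the foot; same axes as the pin
- rack: fixed wooden rack 120 x 44 x 34 mm, long along its own x; three holes 10.5 mm dia, 26 mm deep, at x = -40, 0, +40 mm. Origin at the centre of the underside, z up
- punch_a: plain headless steel punch, 9 mm dia, 75 mm long, upright in the rack (bystander: leave in the rack; origin at the foot)
- punch_b: plain headless steel punch, 9 mm dia, 50 mm long, upright in the rack (bystander: leave in the rack; origin at the foot)
- dust_box: fixed grey steel dust box, 210 (x) x 240 (y) x 107 mm, front (own -x) towards the robot. Origin at the centre of the underside, z up. From its right side (own -y) a fork of two level ears (36 mm wide in x, 6 mm thick) sticks out 76 mm; the end lug of the lid spring's anchor arm lies between them. The shut lid's top is 116 mm above the bench and overhangs the sides by 5 mm
- fork_mouth (a point): centre of the hole in the upper ear's top face, 94 mm above the bench, 50 mm out from the box's side wall; axes as the box. The 11.5 mm hole, with chamfered rims, runs straight down through upper ear, lug and lower ear, aligned and open below (underside at 62 mm). The pin is home when its shoulder lies on this face, head standing 22 mm above it
- lid (a joint): lid opening, rad: 0 shut (level), grows as the front edge rises, stop at 1.75. Lid with bar weighs 0.95 kg; a wound hinge spring carries most of it: below the balance point, 0.873 rad (50 degrees), it falls shut, above it the spring throws it open. Hardly any friction: it stays nowhere between by itself. Lifting takes about 1.2 N at the bar when shut, none at the balance point
- lid_hinge (a point): middle of the lid's hinge line, along the box's own y at its far rim, 112 mm above the bench; axes as the box
- lid_bar (a point): the lid's lifting bar: round steel, 12 mm dia, 160 mm long along its own y, on two arms at y = +-70 mm, 50 mm in front of the lid's edge. Origin at its middle, 263 mm from the hinge line in the lid's plane (112 mm above the bench when shut); x points from bar to hinge. It turns with the lid; a grip from above can stay vertical, the bar turns between the pads
- screwdriver: screwdriver, 160 mm long, lying on the bench (bystander: leave where it is; origin at the underside)
- jar: glass jar with brass cap, 60 mm dia, 70 mm high (bystander: leave where it is; origin at the underside)
- collet: stepped brass collet, 44 mm dia, 30 mm high (bystander: leave where it is; origin at the underside)
- bezel: brass ring, 52 mm dia, 12 mm high (bystander: leave where it is; origin at the underside)
- oilstone: reddish sharpening stone 100 x 40 x 20 mm (bystander: leave where it is; origin at the underside)

How it is judged:
On the way, in this order (a step that is already met when the one before it is completed fails the run):
1. the headed pin is fully home in the fork and lug (z of pin_shoulder in the frame of fork_mouth between -0.003 and 0.003 m and horizontal distance between pin_shoulder and fork_mouth below 0.004 m and angle between pin's own z axis and vertical below 0.12 rad), for 0.2 s.
2. with the pin home, the lid has been raised just past its balance point (all of step 1 and value of joint lid above 0.9 rad), for 0.1 s.
At the end, for the whole second after the job is handed in: Fingers hold the bar (over 0.15 N), lid at 34 to 46 degrees (0.594 to 0.803 rad), slower than 0.08 rad/s, after having been above 0.9 rad with the pin home; pin let go, upright within 0.12 rad, shoulder within 3 mm of the fork's top face and 4 mm of the hole's axis (all of step 1 and value of joint lid between 0.594 and 0.803 rad and velocity of joint lid between -0.08 and 0.08 rad/s and contact force between the fingers and lid_c1 above 0.15 N and contact force between the fingers and pin below 0.1 N); the arm keeps its last pose, push and grip.
It fails at once if the lid swings wide open (over 1.3 rad, 74 degrees) (value of joint lid above 1.3 rad).
It fails at once if a bystander is moved by more than 30 mm (distance of any of screwdriver, jar, collet, bezel, oilstone, punch_a, punch_b from where it was at the start of the episode above 0.03 m).
It also fails if it takes over 61 s, if anything falls off the work surface, if the arm or the gripper's body presses on something with over 40 N, if the wrist force passes 120 N, or if a joint passes its speed limit or range.

## Working session

There is one attempt and no reset: what is moved stays moved. The work goes in short steps, Python scripts to look and compute and a tool call to move; the robot and the scene stay as the last step left them, time stands still between calls to the robot, and variables do not carry over. Pictures are saved under pics/ and viewed, at most 10 in all, crops included, and the job is handed in when it is done.

Besides the shell and the picture viewer there is one more tool, called in YAML: its name, and indented under it one key for each argument. play_rows: Moves the arm, as the interface text tells. Shift numbers are shares of 0.03 m and turn numbers shares of 0.1 rad, none past 1 either way. Its arguments: {"type":"object","properties":{"steps":{"type":"array"},"grip_force":{"type":"number"}},"required":["steps"]}

```bash
mkdir -p pics; cat > h.py <<'E'
import numpy as np, cv2
from rig import robot
def ray(c,u,v):
    R=cv2.Rodrigues(np.array(c["rvec"],float))[0];t=np.array(c["tvec"],float).ravel()
    d=R.T@np.linalg.solve(np.array(c["mtx"],float),[u,v,1.]);return -R.T@t,d
def atz(c,u,v,z):
    o,d=ray(c,u,v);return o+d*(z-o[2])/d[2]
def proj(c,P):
    return cv2.projectPoints(np.array(P,float).reshape(-1,3),np.array(c["rvec"],float),np.array(c["tvec"],float),np.array(c["mtx"],float),None)[0].reshape(-1,2)
def save(c,n): cv2.imwrite(n,cv2.cvtColor(c["image"],cv2.COLOR_RGB2BGR))
def crop(c,n,x0,y0,x1,y1,s):
    cv2.imwrite(n,cv2.resize(cv2.cvtColor(c["image"],cv2.COLOR_RGB2BGR)[y0:y1,x0:x1],None,fx=s,fy=s,interpolation=cv2.INTER_CUBIC))
E
python3 - <<'E'
from h import *
import pickle
cs={n:robot.camera(n) for n in("top","side")}
pickle.dump(cs,open("c0.pkl","wb"))
a=np.hstack([cs["top"]["image"],cs["side"]["image"]])
save(cs["top"],"pics/top.png");save(cs["side"],"pics/side.png")
for n in cs: print(n,ray(cs[n],256,192),cs[n]["mtx"][0])
print(robot.get_obs())
E
```

```text
top (array([ 0.4584785 , -0.06666233,  1.23726546]), array([ 0.10507679, -0.01350831, -0.99449114])) [373.82521476   0.         252.82584494]
side (array([ 0.39081369, -1.13366224,  0.68534257]), array([ 0.14694864,  0.87121697, -0.46853377])) [479.44118107   0.         261.51923047]
{'time': 0.1, 'q': array([ 1.15150845e+00,  5.28333698e-01,  1.43374822e+00,  3.19909391e-06,
        1.18139731e+00, -1.78506872e-01]), 'joint_velocities': array([-7.50805048e-05, -1.24051108e-03, -2.89907250e-03, -7.98894135e-04,
       -5.78208530e-04,  1.26089232e-03]), 'joint_torque': array([ 4.39674818e-05, -4.40985417e+01, -1.77151054e+01,  6.35212194e-02,
        5.32862451e-02, -2.76516056e-05]), 'position': array([0.14874725, 0.60638025, 0.22170201]), 'tool_rot': array([ 1.20100445e-01,  9.92761297e-01, -9.01027898e-04, -2.79180257e-04]), 'ft_force': array([0.2960322 , 0.10952433, 0.33164045]), 'moment': array([0.01487583, 0.00632413, 0.02400086]), 'grip_force': 0.0, 'grip_width': 0.08719431793160247}
```

View pics/top.png

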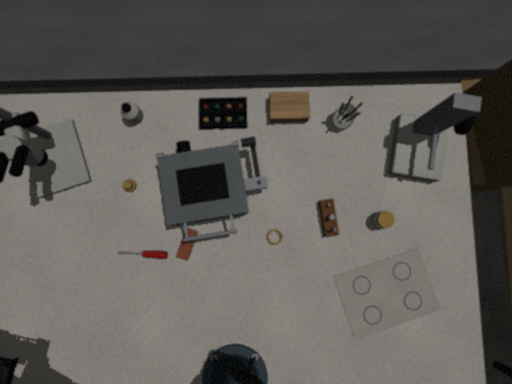

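View pics/side.png

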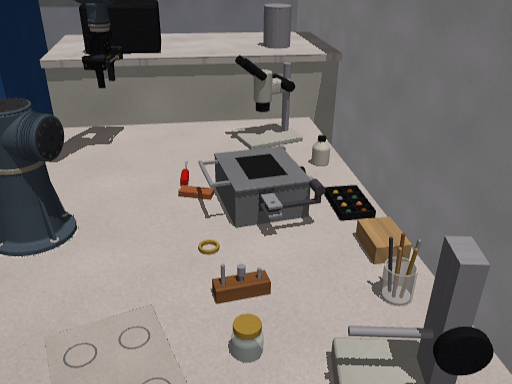

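The top view (up = +x, left = +y) shows the box at about (203,185), the fork at (258,183) and the rack at (329,217). The side view shows the thick-headed pin in the middle hole at (241,270). Next I'll enlarge the fork, bar and rack.

```bash
python3 - <<'E'
from h import *
import pickle
cs=pickle.load(open("c0.pkl","rb"))
t=cs["top"]["image"];s=cs["side"]["image"]
def k(im,x0,y0,w,h,f): return cv2.resize(im[y0:y0+h,x0:x0+w],(w*f,h*f),interpolation=cv2.INTER_CUBIC)
im=np.vstack([np.hstack([k(t,150,130,130,120,3)[:, :390],k(t,310,190,40,36,10)[:360]]),]) if 0 else None
A=k(t,150,130,130,120,3)            #390x360
B=k(t,310,192,40,60,6)              #240x360
C=k(s,200,255,80,50,4)              #320x200
D=k(s,240,180,80,50,4)              #320x200
row1=np.hstack([A,B,np.zeros((360,160,3),np.uint8)])
row2=np.hstack([C,D,np.zeros((200,150,3),np.uint8)])
im=np.vstack([row1,row2]);im=cv2.convertScaleAbs(im,alpha=1.5)
cv2.imwrite("pics/crops.png",im[:,:,::-1])
E
```

```text
(no output)
```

View pics/crops.png

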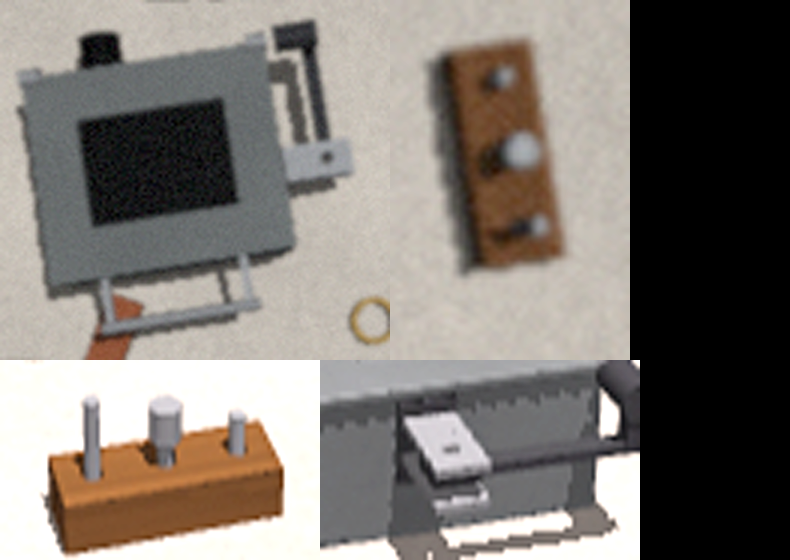

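Crop readings as full-image pixels:

| Feature | Top view | Side view |
|---|---|---|
| Fork hole | (258.7,182.0) | (272.6,202.1) |
| Pin head top | (331.2,216.6) | (240.9,265.1) |
| Bar ends | (184,239) and (236,231) | – |

```bash
python3 - <<'E'
from h import *
import pickle
cs=pickle.load(open("c0.pkl","rb"));T,S=cs["top"],cs["side"]
def tri(a,b):
    (o1,d1),(o2,d2)=ray(T,*a),ray(S,*b);d1/=np.linalg.norm(d1);d2/=np.linalg.norm(d2)
    A=sum(np.eye(3)-np.outer(d,d) for d in(d1,d2));B=sum((np.eye(3)-np.outer(d,d))@o for o,d in((o1,d1),(o2,d2)))
    return np.linalg.solve(A,B)
np.set_printoptions(precision=4,suppress=True)
h=atz(T,258.7,182,.094);p=atz(T,331.2,216.6,.072)
print("hole",h,atz(S,272.6,202.1,.094),tri((258.7,182),(272.6,202.1)))
print("pin",p,atz(S,240.9,265.1,.072),tri((331.2,216.6),(240.9,265.1)))
f=lambda x,y:(150+(x+.5)/3-.5,130+(y+.5)/3-.5)
L,R=atz(T,*f(103,328),.115),atz(T,*f(259,303),.115)
print("bar",L,R,(L+R)/2,np.linalg.norm(L-R),"axis ang",np.arctan2(*(L-R)[[1,0]])-np.pi/2)
for q in[(50,287),(293,247),(22,78),(265,42)]: print("lid",q,atz(T,*f(*q),.116))
g=lambda x,y:(310+(x-390+.5)/6-.5,192+(y+.5)/6-.5)
for q in[(448,50),(530,40),(565,255),(482,268)]: print("rack",atz(T,*g(*q),.034))
for q,z in[((502,76),.05),((520,150),.072),((538,226),.05)]:print(atz(T,*g(*q),z))
E
```

```text
hole [ 0.61   -0.0913  0.094 ] [ 0.6091 -0.0941  0.094 ] [ 0.61   -0.0913  0.0924]
pin [ 0.4985 -0.3147  0.072 ] [ 0.498  -0.3149  0.072 ] [ 0.4982 -0.3147  0.0719]
bar [0.4417 0.1365 0.115 ] [ 0.4624 -0.019   0.115 ] [0.452  0.0588 0.115 ] 0.15693529152959523 axis ang 0.132364726906675
lid (50, 287) [0.4837 0.1888 0.116 ]
lid (293, 247) [ 0.5173 -0.0543  0.116 ]
lid (22, 78) [0.6958 0.2162 0.116 ]
lid (265, 42) [ 0.7267 -0.0309  0.116 ]
rack [ 0.5546 -0.2866  0.034 ]
rack [ 0.5589 -0.3311  0.034 ]
rack [ 0.4432 -0.3445  0.034 ]
rack [ 0.4375 -0.2998  0.034 ]
[ 0.5388 -0.3118  0.05  ]
[ 0.4985 -0.3149  0.072 ]
[ 0.459  -0.3273  0.05  ]
```

Both views agree: the hole is at (0.610,-0.092) and the pin at (0.498,-0.315). The box yaw is about 0.13. Next I'll turn the fingers across the rack and travel to it.

play_rows:
  steps: [1, 0, 0, 0, -0.89, 1, 0, 0, 0, -0.89, 1, 0, 0, 0, -0.89, 1, 0, 0, 0, -0.89, 0.2, -1, 0, 0, 0, 0.2, -1, 0, 0, 0, 0.2, -1, 0, 0, 0, 0.2, -1, -1, 0, 0, 0.2, -1, -1, 0, 0, 0.2, -1, -1, 0, 0]

```text
time: 1.1
position: [0.339, 0.5371, 0.2218]
tool_rot: [-0.058, 0.998, -0.0, -0.0]
ft_force: [0.4, -0.5, -0.6]
grip_width: 0.0539
grip_force: 0.0
```

play_rows:
  steps: [0.2, 0, -1, 0, 0, 0.2, 0, -1, 0, 0, 0.2, 0, -1, 0, 0, 0.2, 0, -1, 0, 0, 0.2, 0, -1, 0, 0, 0.2, 0, -1, 0, 0, 0.2, 0, -1, 0, 0, 0.2, 0, -1, 0, 0, 0.2, 0, -1, 0, 0, 0.2, 0, -1, 0, 0]

```text
time: 2.1
position: [0.3724, 0.239, 0.2223]
tool_rot: [-0.058, 0.998, -0.0, -0.0]
ft_force: [0.3, -0.5, -0.4]
grip_width: 0.0522
grip_force: 0.0
```

play_rows:
  steps: [0.2, 0, -1, 0, 0, 0.2, 0, -1, 0, 0, 0.2, 0, -1, 0, 0, 0.2, 0, -1, 0, 0, 0.2, 0, -1, 0, 0, 0.2, 0, -1, 0, 0, 0.2, 0, -1, 0, 0, 0.2, 0, -1, 0, 0, 0.2, 0, -1, 0, 0, 0.2, 0, -1, 0, 0]

```text
time: 3.1
position: [0.4069, -0.0589, 0.2224]
tool_rot: [-0.057, 0.998, 0.0, -0.0]
ft_force: [0.0, 0.3, 0.9]
grip_width: 0.0521
grip_force: 0.0
```

play_rows:
  steps: [0.2, -0.5, -1, 0, 0, 0.2, -0.5, -1, 0, 0, 0.2, -0.5, -1, 0, 0, 0.2, -0.5, -1, 0, 0, 0.2, 0, -1, 0, 0, 0.2, 0, -1, 0, 0, 0.2, 0, 0, 0, 0, 0.2, 0, 0, 0, 0, 0.2, 0, 0, 0, 0, 0.2, 0, 0, 0, 0]

```text
time: 4.1
position: [0.487, -0.2283, 0.2224]
tool_rot: [-0.058, 0.998, 0.0, -0.0]
ft_force: [-0.6, 0.2, 0.0]
grip_width: 0.0521
grip_force: 0.0
```

```bash
cat >> h.py <<'E'
from scipy.spatial.transform import Rotation
def go(x,y,z):
    o=robot.get_obs();R=Rotation.from_quat(o["tool_rot"]).as_matrix()
    print("t",round(o["time"],2),"pos",o["position"].round(4),"closeang",np.arctan2(R[1,1],R[0,1]).round(4),"tilt",R[:2,2].round(4),"q6",o["q"][5].round(2),"F",o["ft_force"].round(2),"w",o["grip_width"].round(4),o["grip_force"])
    print("units",(R.T@(np.array([x,y,z])-o["position"])/.03).round(3))
E
python3 - <<'E'
from h import *
go(.4983,-.3148,.054)
c=robot.camera("wrist");cv2.imwrite("pics/w1.png",cv2.resize(c["image"][:,:,::-1],None,fx=1.5,fy=1.5))
print(proj(c,[[.4983,-.3148,.072]])*1.5)
E
```

```text
Traceback (most recent call last):
  File "h.py", line 16, in go
    print("t",round(o["time"],2),"pos",o["position"].round(4),"closeang",np.arctan2(R[1,1],R[0,1]).round(4),"tilt",R[:2,2].round(4),"q6",o["q"][5].round(2),"F",o["ft_force"].round(2),"w",o["grip_width"].round(4),o["grip_force"])
                                                                                                                                                                                           ^^^^^^^^^^^^^^^^^^^^^
AttributeError: 'float' object has no attribute 'round'
```

play_rows:
  steps: [0.2, 0, -1, 0, 0, 0.2, 0, -1, 0, 0, 0.2, -0.05, -0.9, 0, 0, 0.2, 0, 0, 0.7, 0, 0.2, 0, 0, 0.7, 0, 0.2, 0, 0, 0.6, 0, 0.2, 0, 0, 0, 0, 0.2, 0, 0, 0, 0, 0.2, 0, 0, 0, 0, 0.2, 0, 0, 0, 0]

```text
time: 5.1
position: [0.4996, -0.3163, 0.1639]
tool_rot: [-0.058, 0.998, -0.001, 0.001]
ft_force: [-0.9, -0.1, -1.1]
grip_width: 0.0521
grip_force: 0.0
```

```bash
sed -i 's/o\["grip_width"\].round(4)/round(o["grip_width"],4)/' h.py
python3 - <<'E'
from h import *
go(.4983,-.3148,.054)
c=robot.camera("wrist");cv2.imwrite("pics/w1.png",cv2.resize(c["image"][:,:,::-1],None,fx=1.5,fy=1.5))
print(proj(c,[[.4983,-.3148,.072]])*1.5)
E
```

```text
t 5.1 pos [ 0.4996 -0.3163  0.1639] closeang 1.6865 tilt [ 0.0018 -0.0017] q6 -2.44 F [-0.85 -0.11 -1.06] w 0.0521 0.0
units [0.044 0.06  3.662]
[[385.49868464 289.83853348]]
```

View pics/w1.png

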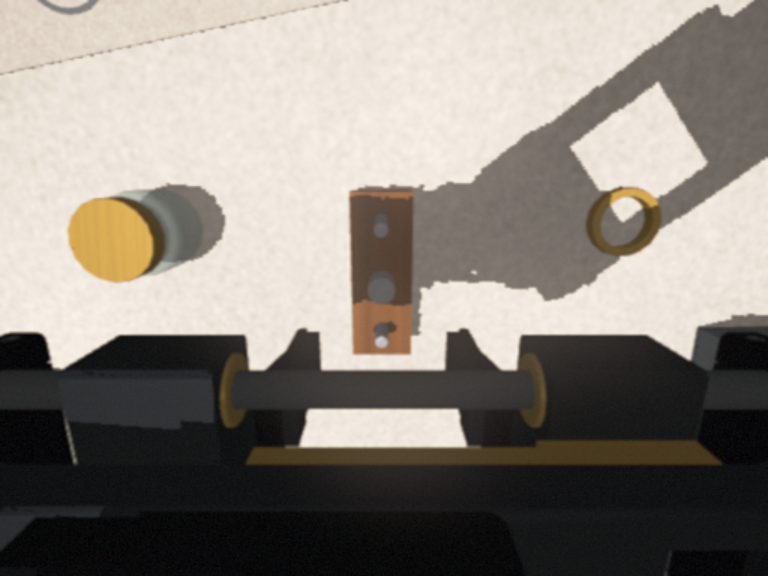

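The wrist view shows the pin head at (381,289) against a predicted (385,290), so the tool is aligned to 2–3 mm and the fingers straddle it. I'll descend and grip.

play_rows:
  steps: [0.2, 0.04, 0, 0.7, 0, 0.2, 0, 0, 0.7, 0, 0.2, 0, 0, 0.7, 0, 0.2, 0, 0, 0.7, 0, 0.2, 0, 0, 0.6, 0, 0.2, 0, 0, 0.28, 0, 0.2, 0, 0, 0, 0, -1, 0, 0, 0, 0, -1, 0, 0, 0, 0, -1, 0, 0, 0, 0]
  grip_force: 30

```text
time: 6.15
position: [0.4983, -0.3166, 0.0532]
tool_rot: [-0.058, 0.998, -0.001, 0.001]
ft_force: [-0.6, -0.3, -0.6]
grip_width: 0.036
grip_force: 0.0
```

play_rows:
  steps: [-1, 0, 0, 0, 0, -1, 0, 0, 0, 0, -1, 0, 0, 0, 0, -1, 0, 0, 0, 0, -1, 0, 0, 0, 0, -1, 0, 0, 0, 0, -1, 0, 0, 0, 0, -1, 0, 0, 0, 0, -1, 0, 0, 0, 0, -1, 0, 0, 0, 0]

```text
time: 7.15
position: [0.4979, -0.3163, 0.0524]
tool_rot: [-0.058, 0.998, -0.0, 0.0]
ft_force: [-0.3, 0.3, 4.3]
grip_width: 0.017
grip_force: 29.9
```

```bash
python3 - <<'E'
from h import *
go(.4983,-.3148,.17)
E
```

```text
t 7.15 pos [ 0.4979 -0.3163  0.0524] closeang 1.686 tilt [ 0.0004 -0.0005] q6 -2.44 F [-0.27  0.28  4.31] w 0.017 29.94768261909485
units [-0.02   0.046 -3.921]
```

play_rows:
  steps: [-1, 0, 0, -0.4, 0, -1, 0, 0, -0.6, 0, -1, 0, 0, -1, 0, -1, 0, 0, -1, 0, -1, 0, 0, -0.7, 0, -1, 0, 0, -0.5, 0, -1, -0.5, 0.7, 0, 0, -1, -0.5, 0.7, 0, 0, -1, -0.5, 0.7, 0, 0, -1, -0.5, 0.7, 0, 0]

```text
time: 8.15
position: [0.5472, -0.2242, 0.1782]
tool_rot: [-0.057, 0.998, 0.001, -0.001]
ft_force: [0.7, 0.2, -0.7]
grip_width: 0.0171
grip_force: 29.9
```

play_rows:
  steps: [-1, -0.5, 0.7, 0, 0, -1, -0.5, 0.7, 0, 0, -1, -0.5, 0.7, 0, 0, -1, -0.5, 0.7, 0, 0, -1, -0.4, 0.7, 0, 0, -1, -0.2, 0.6, 0, 0, -1, 0, 0, 0, 0, -1, 0, 0, 0, 0, -1, 0, 0, 0, 0, -1, 0, 0, 0, 0]

```text
time: 9.15
position: [0.6106, -0.0956, 0.1782]
tool_rot: [-0.057, 0.998, -0.0, -0.0]
ft_force: [-0.4, 0.9, 0.6]
grip_width: 0.0176
grip_force: 29.9
```

```bash
python3 - <<'E'
from h import *
import pickle
go(.61,-.0925,.150)
cs={n:robot.camera(n) for n in("top","side","wrist")};pickle.dump(cs,open("c1.pkl","wb"))
p=proj(cs["side"],[robot.get_obs()["position"]])[0];print("tcp side",p)
x,y=int(p[0])-30,int(p[1])-20
A=cv2.resize(cs["side"]["image"][y:y+70,x:x+70],None,fx=6,fy=6,interpolation=cv2.INTER_CUBIC);print("crop0",x,y)
B=cv2.resize(cs["wrist"]["image"],None,fx=.7,fy=.7)
im=np.zeros((420,420+B.shape[1],3),np.uint8);im[:,:420]=A;im[:B.shape[0],420:]=B
cv2.imwrite("pics/p1.png",im[:,:,::-1])
E
```

```text
t 9.15 pos [ 0.6106 -0.0956  0.1782] closeang 1.6847 tilt [-0.0004 -0.0001] q6 -2.02 F [-0.37  0.86  0.6 ] w 0.0176 29.925042986869812
units [0.009 0.107 0.939]
tcp side [274.2442196  172.29151204]
crop0 244 152
```

View pics/p1.png

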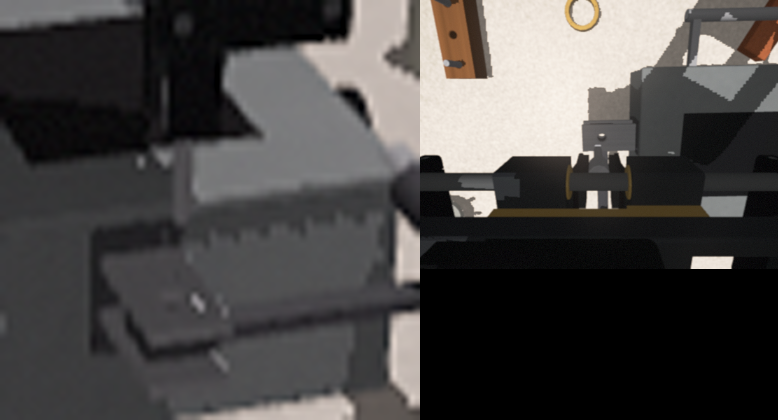

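```bash
python3 - <<'E'
from h import *
import pickle
cs=pickle.load(open("c1.pkl","rb"));W,S=cs["wrist"],cs["side"]
o=robot.get_obs()["position"]
print("foot pred side",proj(S,[o-[0,0,.0435]]),"seen 273.9 188.6; hole pred", proj(S,[[.61,-.0915,.094]]),proj(W,[[.61,-.0915,.094]]))
g=cv2.cvtColor(W["image"],cv2.COLOR_RGB2GRAY)
A=cv2.resize(W["image"][160:310,215:305],None,fx=4,fy=4,interpolation=cv2.INTER_CUBIC)
B=cv2.resize(S["image"][175:215,255:295],None,fx=10,fy=10,interpolation=cv2.INTER_CUBIC)
im=np.zeros((600,760,3),np.uint8);im[:,:360]=A;im[:400,360:]=B
cv2.imwrite("pics/p2.png",cv2.convertScaleAbs(im,alpha=1.6)[:,:,::-1])
for q in [(258,194),(259,194)]: print(atz(W,*q,.094))
E
```

```text
foot pred side [[273.78413705 188.04370122]] seen 273.9 188.6; hole pred [[272.76290871 201.57071511]] [[259.59375259 196.48638148]]
[ 0.6078061 -0.0932354  0.094    ]
[ 0.60770171 -0.09232295  0.094     ]
```

View pics/p2.png

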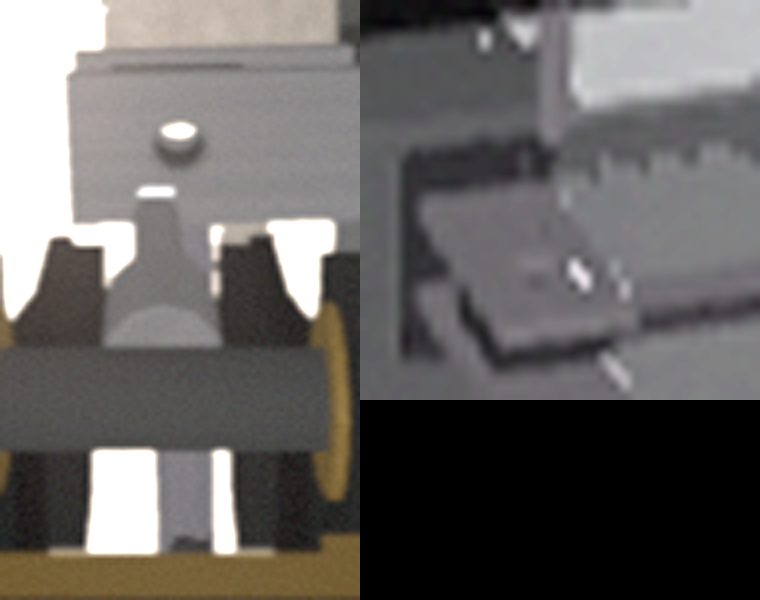

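The wrist crop shows the hole at px (259.4,194.4), the pin foot at about (253.9,207.6) and the head at about (255.5,241). The pin itself can serve to calibrate the wrist camera.

```bash
python3 - <<'E'
from h import *
import pickle
cs=pickle.load(open("c1.pkl","rb"));W,S=cs["wrist"],cs["side"]
o=robot.get_obs()["position"]
np.set_printoptions(precision=4,suppress=True)
f=o-[0,0,.0446];h=o+[0,0,.0186]
print("pred foot,head",proj(W,[f,h]).ravel(), "1mm px",np.diff(proj(W,[f,f+[0,.001,0],f+[.001,0,0]]),axis=0))
fo=atz(W,253.9,207.6,f[2]);ho=atz(W,259.4,194.4,.094)
print("foot by W",fo,"vs",f,"hole by W",ho,"relative hole-foot",ho-fo,"| top-based rel",np.array([.61,-.0915,.094])-f)
# side: foot vs hole
fs=atz(S,*( 255+(190.5/10)-.5,175+(135.5/10)-.5),f[2]);hs=atz(S,255+175.5/10-.5,175+273/10-.5,.094);print("side foot",fs,"hole",hs)
E
```

```text
pred foot,head [255.4101 210.942  255.6957 247.5628] 1mm px [[ 1.2664  0.1372]
 [-1.4121  1.061 ]]
foot by W [ 0.6082 -0.0969  0.1336] vs [ 0.6108 -0.0954  0.1336] hole by W [ 0.608  -0.0919  0.094 ] relative hole-foot [-0.0002  0.005  -0.0396] | top-based rel [-0.0008  0.0039 -0.0396]
side foot [ 0.6107 -0.0933  0.1336] hole [ 0.608  -0.0924  0.094 ]
```

play_rows:
  steps: [-1, 0.02, 0.15, 0, 0, -1, 0, 0, 0.3, 0, -1, 0, 0, 0.3, 0, -1, 0, 0, 0.3, 0, -1, 0, 0, 0.2, 0, -1, 0, 0, 0, 0, -1, 0, 0, 0, 0, -1, 0, 0, 0, 0, -1, 0, 0, 0, 0, -1, 0, 0, 0, 0]

```text
time: 10.3
position: [0.6101, -0.0903, 0.1456]
tool_rot: [-0.058, 0.998, -0.0, 0.0]
ft_force: [-0.6, -0.2, -0.6]
grip_width: 0.0173
grip_force: 29.9
```

```bash
python3 - <<'E'
from h import *
go(.6098,-.0912,.100)
W=robot.camera("wrist");S=robot.camera("side")
A=cv2.resize(W["image"][180:270,225:295],None,fx=6,fy=6,interpolation=cv2.INTER_CUBIC)
B=cv2.resize(S["image"][180:218,255:292],None,fx=10,fy=10,interpolation=cv2.INTER_CUBIC)
im=np.zeros((540,790,3),np.uint8);im[:,:420]=A;im[:380,420:]=B
cv2.imwrite("pics/p3.png",cv2.convertScaleAbs(im,alpha=1.8)[:,:,::-1])
f=robot.get_obs()["position"]-[0,0,.0446];print("foot pred W,S",(proj(W,[f])[0]-[225,180])*6,(proj(S,[f])[0]-[255,180])*10)
E
```

```text
t 10.3 pos [ 0.6101 -0.0903  0.1456] closeang 1.686 tilt [ 0.0008 -0.0003] q6 -2.01 F [-0.58 -0.24 -0.58] w 0.0173 29.92491602897644
units [ 0.016 -0.029  1.519]
foot pred W,S [182.09174916 184.1078353 ] [177.42224984 189.61999016]
```

View pics/p3.png

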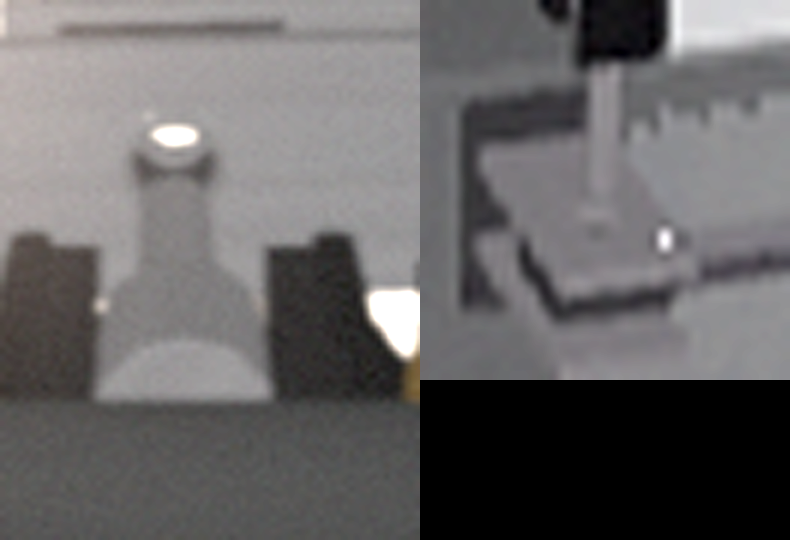

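```bash
python3 - <<'E'
from h import *
W=robot.camera("wrist");S=robot.camera("side")
f=robot.get_obs()["position"]-[0,0,.0446];P=[f,f-[0,0,.007],f-[.001,0,.007],f+[0,.001,-.007],[.61,-.0912,.094]]
print((proj(W,P)-[225,180])*6,(proj(S,P)-[255,180])*10)
E
```

```text
[[181.76093145 184.35326522]
 [181.65961264 167.32789331]
 [182.5179119  160.32108609]
 [189.02749286 168.13805154]
 [174.33397443 167.53105416]] [[177.13937271 190.15668216]
 [176.45467776 214.29227199]
 [172.5939768  214.57374287]
 [175.69981998 212.40302102]
 [177.40203324 215.1392088 ]]
```

Relative to the foot, the hole sits about 2 mm toward -x, going by both the wrist and side views. Sideways it's centred. I'll shift 1.8 mm and feel down gently.

play_rows:
  steps: [-1, 0.06, 0, 0, 0, -1, 0, 0, 0.1, 0, -1, 0, 0, 0.1, 0, -1, 0, 0, 0.05, 0, -1, 0, 0, 0.05, 0, -1, 0, 0, 0.04, 0, -1, 0, 0, 0.04, 0, -1, 0, 0, 0.02, 0, -1, 0, 0, 0, 0, -1, 0, 0, 0, 0]

```text
time: 11.5
position: [0.6082, -0.0904, 0.1332]
tool_rot: [-0.058, 0.998, -0.0, 0.0]
ft_force: [-0.3, -0.1, 0.0]
grip_width: 0.0169
grip_force: 29.9
```

```bash
python3 - <<'E'
from h import *
go(.6083,-.0903,.097)
print(robot.get_obs()["moment"])
E
```

```text
t 11.5 pos [ 0.6082 -0.0904  0.1332] closeang 1.686 tilt [ 0.0002 -0.    ] q6 -2.02 F [-0.29 -0.14  0.01] w 0.0169 29.925050139427185
units [-0.004  0.003  1.208]
[-0.0105011   0.01339575  0.00775479]
```

The foot is about 5 mm into the hole with no contact force. I'll carry on down.

play_rows:
  steps: [-1, 0, 0, 0.1, 0, -1, 0, 0, 0.1, 0, -1, 0, 0, 0.1, 0, -1, 0, 0, 0.1, 0, -1, 0, 0, 0.1, 0, -1, 0, 0, 0.1, 0, -1, 0, 0, 0.1, 0, -1, 0, 0, 0, 0, -1, 0, 0, 0, 0, -1, 0, 0, 0, 0]

```text
time: 12.5
position: [0.6082, -0.0904, 0.1123]
tool_rot: [-0.058, 0.998, -0.0, 0.0]
ft_force: [-0.0, -0.0, 0.9]
grip_width: 0.0175
grip_force: 29.9
```

```bash
python3 - <<'E'
from h import *
go(.6083,-.0903,.097)
print(robot.get_obs()["moment"])
E
```

```text
t 12.5 pos [ 0.6082 -0.0904  0.1123] closeang 1.686 tilt [ 0.0001 -0.    ] q6 -2.02 F [-0.01 -0.04  0.87] w 0.0175 29.925018846988678
units [-0.005  0.003  0.509]
[-0.01678773  0.04868714  0.05205537]
```

play_rows:
  steps: [-1, 0, 0, 0.1, 0, -1, 0, 0, 0.1, 0, -1, 0, 0, 0.1, 0, -1, 0, 0, 0.1, 0, -1, 0, 0, 0.05, 0, -1, 0, 0, 0.04, 0, -1, 0, 0, 0.03, 0, -1, 0, 0, 0.03, 0, -1, 0, 0, 0, 0, -1, 0, 0, 0, 0]

```text
time: 13.5
position: [0.6082, -0.0905, 0.0965]
tool_rot: [-0.058, 0.998, -0.0, 0.0]
ft_force: [-1.0, 0.1, 5.4]
grip_width: 0.0172
grip_force: 29.9
```

```bash
python3 - <<'E'
from h import *
go(.6083,-.0903,.097)
print(robot.get_obs()["moment"])
E
```

```text
t 13.5 pos [ 0.6082 -0.0905  0.0965] closeang 1.6861 tilt [ 0.0005 -0.0003] q6 -2.02 F [-1.01  0.1   5.41] w 0.0172 29.944205582141876
units [-0.003  0.005 -0.015]
[0.1043812  0.29029109 0.02149172]
```

5.4 N right at the predicted seat height. I'll press a little more, then release and rise.

play_rows:
  steps: [-1, 0, 0, 0.03, 0, -1, 0, 0, 0.02, 0, -1, 0, 0, 0, 0, -1, 0, 0, 0, 0, -1, 0, 0, 0, 0, -1, 0, 0, 0, 0, -1, 0, 0, 0, 0, -1, 0, 0, 0, 0, -1, 0, 0, 0, 0, -1, 0, 0, 0, 0]

```text
time: 14.5
position: [0.6083, -0.0905, 0.0964]
tool_rot: [-0.058, 0.998, -0.0, 0.0]
ft_force: [-3.6, 1.0, 12.7]
grip_width: 0.0173
grip_force: 30.0
```

play_rows:
  steps: [-0.3, 0, 0, -0.05, 0, -0.3, 0, 0, 0, 0, -0.3, 0, 0, 0, 0, -0.3, 0, 0, 0, 0, -0.3, 0, 0, -0.4, 0, -0.3, 0, 0, -0.6, 0, -0.3, 0, 0, -1, 0, -0.3, 0, 0, -1, 0, -0.3, 0, 0, -0.5, 0, -0.3, 0, 0, 0, 0]

```text
time: 15.5
position: [0.6101, -0.091, 0.2042]
tool_rot: [-0.058, 0.998, -0.001, 0.003]
ft_force: [0.2, -1.1, -0.3]
grip_width: 0.0305
grip_force: 0.0
```

```bash
python3 - <<'E'
from h import *
go(.452,.0588,.15)
W=robot.camera("wrist");S=robot.camera("side")
A=cv2.resize(W["image"][100:284,160:352],None,fx=2,fy=2,interpolation=cv2.INTER_CUBIC)
B=cv2.resize(S["image"][180:218,255:292],None,fx=10,fy=10,interpolation=cv2.INTER_CUBIC)
im=np.zeros((380,770,3),np.uint8);im[:368,:384]=A;im[:380,400:770]=B
cv2.imwrite("pics/p4.png",cv2.convertScaleAbs(im,alpha=1.8)[:,:,::-1])
print((proj(S,[[.6085,-.091,.094],[.6085,-.091,.116]])-[255,180])*10+[400,0])
E
```

```text
t 15.5 pos [ 0.6101 -0.091   0.2042] closeang 1.6861 tilt [ 0.0065 -0.0022] q6 -2.02 F [ 0.21 -1.06 -0.28] w 0.0305 0.0
units [4.67  5.571 1.76 ]
[[571.45556809 215.18332324]
 [573.57908406 138.82703372]]
```

View pics/p4.png

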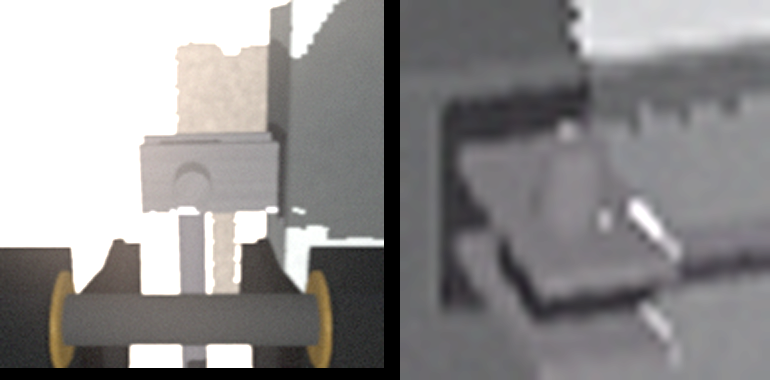

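The pin is home: in the side crop its head spans rows 135–220, against a predicted 139–215 for a seated pin. Now I'll turn for the bar.

play_rows:
  steps: [-0.3, 0, 0, 0, 0.97, -0.3, 0, 0, 0, 0.97, -0.3, 0, 0, 0, 0.97, -0.3, 0, 0, 0, 0.97, -0.3, 0, 0, 0, 0.97, -0.3, 0, 0, 0, 0.97, -0.3, 0, 0, 0, 0.97, -0.3, 0, 0, 0, 0.97, -0.3, 0, 0, 0, 0.97, -0.3, 0, 0, 0, 0.97]

```text
time: 16.6
position: [0.607, -0.09, 0.1987]
tool_rot: [0.416, 0.909, -0.0, -0.002]
ft_force: [0.4, 0.2, 1.1]
grip_width: 0.0304
grip_force: 0.0
```

play_rows:
  steps: [-0.3, 0, 0, 0, 0.97, -0.3, 0, 0, 0, 0.97, -0.3, 0, 0, 0, 0.97, -0.3, 0, 0, 0, 0.97, -0.3, 0, 0, 0, 0.97, -0.3, 0, 0, 0, 1, -0.3, 1, -0.8, 0, 0, -0.3, 1, -0.8, 0, 0, -0.3, 1, -0.8, 0, 0, -0.3, 1, -0.8, 0, 0]

```text
time: 17.6
position: [0.4949, 0.0171, 0.1991]
tool_rot: [0.66, 0.752, -0.001, -0.002]
ft_force: [0.3, -0.0, -0.1]
grip_width: 0.0307
grip_force: 0.0
```

```bash
python3 - <<'E'
from h import *
go(.452,.0588,.093)
E
```

```text
t 17.6 pos [0.4949 0.0171 0.1991] closeang 0.1304 tilt [-0.0036  0.0009] q6 -0.32 F [ 0.3  -0.   -0.08] w 0.0307 0.0
units [ 1.56  -1.225  3.542]
```

play_rows:
  steps: [-0.1, 0.8, -0.6, 0, 0, -0.1, 0.6, -0.5, 0, 0, -0.1, 0, 0, 0.5, 0, -0.1, 0, 0, 0.5, 0, -0.1, 0, 0, 0.3, 0, -0.1, 0, 0, 0, 0, -0.1, 0, 0, 0, 0, -0.1, 0, 0, 0, 0, -0.1, 0, 0, 0, 0, -0.1, 0, 0, 0, 0]

```text
time: 18.6
position: [0.4594, 0.0533, 0.1621]
tool_rot: [0.659, 0.752, 0.0, 0.0]
ft_force: [0.8, -0.9, 0.5]
grip_width: 0.0392
grip_force: 0.0
```

```bash
python3 - <<'E'
from h import *
go(.452,.0588,.093)
W=robot.camera("wrist");S=robot.camera("side")
A=cv2.resize(W["image"],(400,300))
B=cv2.resize(S["image"][120:220,170:270],None,fx=4,fy=4,interpolation=cv2.INTER_CUBIC)
im=np.zeros((400,800,3),np.uint8);im[:300,:400]=A;im[:,400:]=B
cv2.imwrite("pics/p5.png",cv2.convertScaleAbs(im,alpha=1.3)[:,:,::-1])
b=np.array([.452,.0588,.112]);ey=np.array([-.13,.9915,0])*.08
print(proj(W,[b-ey,b,b+ey])*400/512,(proj(S,[b-ey,b,b+ey])-[170,120])*4+[400,0])
E
```

```text
t 18.6 pos [0.4594 0.0533 0.1621] closeang 0.1308 tilt [ 0.001  -0.0001] q6 -0.26 F [ 0.77 -0.88  0.52] w 0.0392 0.0
units [ 0.216 -0.222  2.302]
[[192.87231546 225.60152275]
 [192.33698929 157.03726648]
 [191.68977966  74.14304347]] [[568.08522897 265.86536642]
 [543.37688102 214.39782418]
 [521.07260875 167.93797679]]
```

View pics/p5.png

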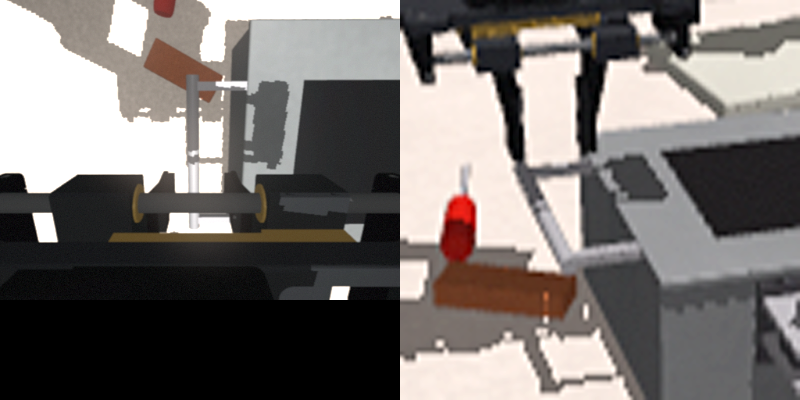

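The wrist view shows the bar at column 193 from row 75 to 228, against a predicted 192–193. The alignment is good, so I'll descend and grip.

play_rows:
  steps: [-0.1, 0.2, -0.22, 0, 0, -0.1, 0, 0, 0.5, 0, -0.1, 0, 0, 0.6, 0, -0.1, 0, 0, 0.6, 0, -0.1, 0, 0, 0.4, 0, -0.1, 0, 0, 0.2, 0, -0.1, 0, 0, 0, 0, -0.1, 0, 0, 0, 0, -1, 0, 0, 0, 0, -1, 0, 0, 0, 0]
  grip_force: 12

```text
time: 19.7
position: [0.4521, 0.0584, 0.0932]
tool_rot: [0.659, 0.752, 0.0, 0.001]
ft_force: [-0.0, 0.2, -0.2]
grip_width: 0.0301
grip_force: 0.0
```

play_rows:
  steps: [-1, 0, 0, 0, 0, -1, 0, 0, 0, 0, -1, 0, 0, 0, 0, -1, 0, 0, 0, 0, -1, 0, 0, 0, 0, -1, 0, 0, 0, 0, -1, 0, 0, 0, 0, -1, 0, 0, 0, 0, -1, 0, 0, 0, 0, -1, 0, 0, 0, 0]

```text
time: 20.7
position: [0.4526, 0.0585, 0.0928]
tool_rot: [0.659, 0.752, 0.001, 0.001]
ft_force: [4.4, 2.0, -0.0]
grip_width: 0.0114
grip_force: 12.0
```

```bash
python3 - <<'E'
from h import *
go(.452,.0588,.093)
# arc table in tool units, 20 rows to 0.96 rad, then 12 rows back to 0.70
th=np.r_[np.linspace(0,.96,21),np.linspace(.96,.70,11)[1:]]
d=np.diff(np.c_[1-np.cos(th),-np.sin(th)]*.263/.03,axis=0)
print(d.round(3).tolist())
E
```

```text
t 20.7 pos [0.4526 0.0585 0.0928] closeang 0.1308 tilt [ 0.0018 -0.    ] q6 -0.25 F [ 4.41  1.98 -0.01] w 0.0114 12.004193812608719
units [ 0.014 -0.017 -0.007]
[[0.01, -0.421], [0.03, -0.42], [0.05, -0.418], [0.07, -0.415], [0.09, -0.411], [0.11, -0.406], [0.129, -0.4], [0.148, -0.394], [0.167, -0.386], [0.185, -0.378], [0.203, -0.368], [0.221, -0.358], [0.238, -0.347], [0.254, -0.335], [0.27, -0.323], [0.285, -0.31], [0.299, -0.296], [0.313, -0.281], [0.326, -0.265], [0.339, -0.25], [-0.185, 0.133], [-0.181, 0.138], [-0.178, 0.143], [-0.174, 0.147], [-0.17, 0.152], [-0.166, 0.156], [-0.162, 0.16], [-0.158, 0.164], [-0.154, 0.168], [-0.149, 0.172]]
```

The bar is gripped. I'll lift the first half of the arc.

play_rows:
  steps: [-1, 0, 0.02, -0.42, 0, -1, 0, 0.03, -0.42, 0, -1, 0, 0.05, -0.42, 0, -1, 0, 0.07, -0.415, 0, -1, 0, 0.09, -0.41, 0, -1, 0, 0.11, -0.405, 0, -1, 0, 0.13, -0.4, 0, -1, 0, 0.15, -0.395, 0, -1, 0, 0.165, -0.385, 0, -1, 0, 0.185, -0.38, 0]

```text
time: 21.7
position: [0.4832, 0.0626, 0.2142]
tool_rot: [0.66, 0.752, 0.001, 0.001]
ft_force: [8.8, 3.1, -6.8]
grip_width: 0.0109
grip_force: 12.2
```

```bash
cat > th.py <<'E'
from h import *
go(.452,.0588,.093)
o=robot.get_obs();p=o["position"];e=np.array([.9915,.13])
dx=(p[:2]-[.4528,.0586])@e;dz=p[2]-.0928
print("theta from z",np.arcsin(dz/.263).round(3),"from x",np.arccos(1-dx/.263).round(3))
S=robot.camera("side");hp=np.array([.452,.0588])+.263*e
for t in(.4,.5,.6,.7,.8,.9,1.0):
    b=np.r_[hp-.263*np.cos(t)*e,.112+.263*np.sin(t)]
    print(t,proj(S,[b-np.r_[-.13,.9915,0]*.08])[0].round(1),end=" ")
E
python3 th.py
```

```text
t 21.7 pos [0.4832 0.0626 0.2142] closeang 0.1303 tilt [0.0034 0.0008] q6 -0.23 F [ 8.78  3.12 -6.84] w 0.0109 12.214441057294607
units [ 0.007 -1.061  4.036]
theta from z 0.48 from x 0.487
0.4 [218.7 149.2] 0.5 [222.9 140. ] 0.6 [228.1 131. ] 0.7 [234.2 122.4] 0.8 [241.2 114.3] 0.9 [248.9 106.8] 1.0 [257.3 100.1]
```

play_rows:
  steps: [-1, 0, 0.22, -0.37, 0, -1, 0, 0.23, -0.36, 0, -1, 0, 0.24, -0.35, 0, -1, 0, 0.255, -0.335, 0, -1, 0, 0.27, -0.325, 0, -1, 0, 0.285, -0.31, 0, -1, 0, 0.3, -0.295, 0, -1, 0, 0.315, -0.28, 0, -1, 0, 0, 0, 0, -1, 0, 0, 0, 0]

```text
time: 22.75
position: [0.5447, 0.0706, 0.2909]
tool_rot: [0.659, 0.752, -0.0, -0.0]
ft_force: [7.0, 1.2, -8.9]
grip_width: 0.0112
grip_force: 12.4
```

```bash
python3 th.py
```

```text
t 22.75 pos [0.5447 0.0706 0.2909] closeang 0.1307 tilt [-0.0008  0.0003] q6 -0.21 F [ 7.01  1.2  -8.86] w 0.0112 12.384617887437344
units [ 0.008 -3.111  6.598]
theta from z 0.853 from x 0.867
0.4 [218.7 149.2] 0.5 [222.9 140. ] 0.6 [228.1 131. ] 0.7 [234.2 122.4] 0.8 [241.2 114.3] 0.9 [248.9 106.8] 1.0 [257.3 100.1]
```

play_rows:
  steps: [-1, 0, 0.16, -0.11, 0, -1, 0, 0.16, -0.11, 0, -1, 0, 0.16, -0.11, 0, -1, 0, 0.16, -0.11, 0, -1, 0, 0.16, -0.11, 0, -1, 0, 0, 0, 0, -1, 0, 0, 0, 0, -1, 0, 0, 0, 0, -1, 0, 0, 0, 0, -1, 0, 0, 0, 0]

```text
time: 23.8
position: [0.5682, 0.0738, 0.3086]
tool_rot: [0.659, 0.752, -0.0, -0.0]
ft_force: [4.9, 0.7, -7.2]
grip_width: 0.0111
grip_force: 12.3
```

```bash
cat >> th.py <<'E'
print()
B=cv2.resize(S["image"][70:220,180:330],None,fx=4,fy=4,interpolation=cv2.INTER_CUBIC)
cv2.imwrite("pics/q.png",B[:,:,::-1])
E
python3 th.py
```

```text
t 23.8 pos [0.5682 0.0738 0.3086] closeang 0.1309 tilt [-0.0008  0.0001] q6 -0.2 F [ 4.89  0.7  -7.23] w 0.0111 12.348376773297787
units [ 0.009 -3.901  7.191]
theta from z 0.963 from x 0.98
0.4 [218.7 149.2] 0.5 [222.9 140. ] 0.6 [228.1 131. ] 0.7 [234.2 122.4] 0.8 [241.2 114.3] 0.9 [248.9 106.8] 1.0 [257.3 100.1]
```

View pics/q.png

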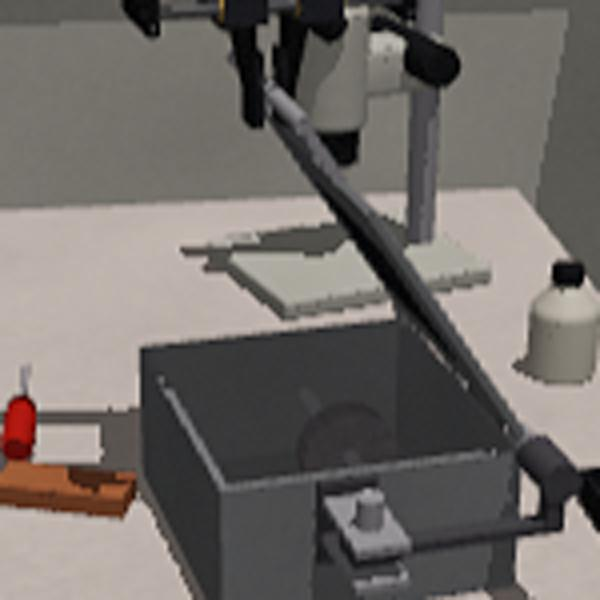

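The lid is at about 0.97 rad (bar end at px (255,99)) and the pin head is seated. I'll ease it back to 0.70 rad.

play_rows:
  steps: [-1, 0, -0.19, 0.14, 0, -1, 0, -0.19, 0.145, 0, -1, 0, -0.185, 0.15, 0, -1, 0, -0.18, 0.155, 0, -1, 0, -0.175, 0.155, 0, -1, 0, -0.17, 0.16, 0, -1, 0, -0.17, 0.165, 0, -1, 0, -0.165, 0.17, 0, -1, 0, -0.16, 0.17, 0, -1, 0, -0.155, 0.175, 0]

```text
time: 24.85
position: [0.5155, 0.0668, 0.2616]
tool_rot: [0.659, 0.752, -0.0, -0.0]
ft_force: [1.5, -0.6, -2.0]
grip_width: 0.0113
grip_force: 12.2
```

play_rows:
  steps: [-1, 0, 0, 0, 0, -1, 0, 0, 0, 0, -1, 0, 0, 0, 0, -1, 0, 0, 0, 0, -1, 0, 0, 0, 0, -1, 0, 0, 0, 0, -1, 0, 0, 0, 0, -1, 0, 0, 0, 0, -1, 0, 0, 0, 0, -1, 0, 0, 0, 0]

```text
time: 25.85
position: [0.5159, 0.0669, 0.2618]
tool_rot: [0.659, 0.752, -0.001, -0.0]
ft_force: [-3.5, -2.2, 3.1]
grip_width: 0.0116
grip_force: 11.8
```

```bash
python3 th.py; python3 - <<'E'
from h import *
o=robot.get_obs();print(o["joint_velocities"].round(4))
E
```

```text
t 25.85 pos [0.5159 0.0669 0.2618] closeang 0.1311 tilt [-0.0012 -0.0003] q6 -0.22 F [-3.53 -2.2   3.11] w 0.0116 11.82482086122036
units [ 0.012 -2.139  5.63 ]
theta from z 0.698 from x 0.71
0.4 [218.7 149.2] 0.5 [222.9 140. ] 0.6 [228.1 131. ] 0.7 [234.2 122.4] 0.8 [241.2 114.3] 0.9 [248.9 106.8] 1.0 [257.3 100.1] 
[ 0.0007  0.001   0.0021  0.0024  0.0006 -0.0006]
```

The lid is held at about 0.70 rad and at rest, with the bar gripped (11.8 N). Handing in.

```bash
python3 -c "
from rig import robot
print(robot.hand_in())"
```

```text
the job is handed in; nothing more can be done
None
```

The job is handed in (the interface returned no verdict): the pin is seated in the fork, and the lid was raised to about 0.97 rad, eased back and held by its bar at about 0.70 rad (40°), at 26 s of the 61 s allowed.

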